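Free the sagging bolt and hold the seed cage gate ajar

TASK

Open the gate of the mouse-proof seed cage and hold it for me: take the red bolt handle, lift the sagging bolt so that its toe clears the bent lip of the keeper while you draw it right out towards the hinge without forcing it, then pull the gate towards the robot until its free edge stands about 10 cm open. Finish while still holding the gate ajar and steady by hand, because its spring shuts it; leave the other things on the bench and in the cage where they are.

Things in the scene. Friction and masses are not known exactly. Their poses are not given: they have to be found in the camera images.
- cage: Fixed wooden-framed wire seed cage, 415 mm wide (y), 260 mm deep, frame top 170 mm above the bench. Origin on the bench under the middle of the gate; its x points from the gate into the cage (away from the robot), its y along the shut gate from the latch post (y = -183 mm) to the hinge (y = +180 mm), z up. It stands at a different place and yaw each time.
- gate: The spring-closed wire gate, 36 mm thick, 340 mm from hinge line to free edge, with its top rail at 170 mm, the same height as the cage frame. Origin on the vertical hinge line at bench height; axes as the cage's when shut, turning with the gate. The bolt rides in two staples on its top rail (tops 234 mm above the bench, 50 and 100 mm from the handle towards the latch post when the bolt is fully in; the handle moves away from them as it is drawn out).
- bolt: The bolt: steel rod 10 mm thick lying along the gate's top rail, 200 mm above the bench when it sags, about 180 mm long. Origin on the rod axis under the handle; axes parallel to the gate's. At the latch end a toe hangs 22 mm below the rod axis (10 mm in x, 8 mm in y, centred 160 mm from the handle).
- handle (a point): Centre of the bolt's upright red handle, a round knob 16 mm in diameter and 42 mm tall (top 64 mm above the rod axis), free all round for a grasp from above. It moves with the bolt.
- toe_tip (a point): Middle of the underside of the bolt's toe.
- lip_top (a point): Middle of the top edge of the keeper's bent orange-red lip, 190 mm above the bench, on the gate side of the keeper. The keeper is an open-topped yellow trough on the latch post, 28 mm wide inside, walls 3 mm thick and 34 mm tall, which keeps the bolt from moving with the gate. The toe starts beyond the lip, some 12 mm below its top, and must rise over it: the rod must be lifted at least 13 mm; 16 to 18 mm is good.
- hinge (a point): Point on the vertical hinge line of the gate at the height of its top rail.
- bolt_slide (a joint): How far the bolt is drawn out, m: 0 fully in the keeper, grows towards the hinge (cage +y when the gate is shut), stop at 0.065. The toe meets the lip at about 0.025 and is past lip and keeper at 0.042. Starts between 0 and 0.014. Friction about 1 N.
- bolt_lift (a joint): How far the loose bolt is raised in its worn staples, m: 0 sagging (it falls back by its weight, 2 to 3.5 N), stop at 0.020.
- gate_swing (a joint): Gate angle, rad: 0 shut, grows as the free edge swings towards the robot (cage -x), turning clockwise seen from above with the hinge at cage +y; stop at 1.2. A free edge 10 cm open is 0.30 rad. A spring of about 0.4 N m at shut and 0.8 N m at 0.30 rad closes it.
- seed_jar_center (a point): Amber seed jar, 60 mm across, 90 mm tall, standing in the cage; leave alone. Its centre.
- seed_tin_center (a point): Green seed tin, 68 mm across, 80 mm tall, standing in the cage; leave alone. Its centre.
- basket: Green open basket 180 x 130 x 70 mm on the bench; leave alone. Origin under its middle.
- pot: Terracotta pot, 100 mm across, 90 mm tall; leave alone. Origin under its middle.
- mug: Blue mug, 80 mm across, 90 mm tall; leave alone. Origin under its middle.
- twine: Wooden spool, 64 mm across, 70 mm tall; leave alone. Origin under its middle.
- screwdriver: Screwdriver lying on the bench; leave alone.

How it is judged (in metres and radians):
On the way, in this order (a step that is already met when the one before it is completed fails the run):
1. the bolt is lifted while its toe is still behind the keeper's lip (value of joint bolt_lift above 0.009 m and value of joint bolt_slide below 0.034 m), for 0.02 s.
2. the bolt is drawn out clear of the keeper, the gate still shut (value of joint bolt_slide above 0.039 m and value of joint gate_swing below 0.1 rad), for 0.02 s.
At the end, for the whole second after the job is handed in: The gate stands still between 0.20 and 0.45 rad open (7 to 15 cm at its free edge), the bolt is drawn out more than 37 mm, and the fingers are holding the gate or its bolt with more than 1 N (value of joint gate_swing between 0.2 and 0.45 rad and value of joint bolt_slide above 0.037 m and contact force between the fingers and gate above 1 N and velocity of joint gate_swing between -0.05 and 0.05 rad/s); the arm keeps its last pose, push and grip.
It fails at once if the bolt is forced against the keeper (over 40 N) (contact force between bolt and cage above 40 N).
It fails at once if a bystander is shifted by more than 3 cm (distance of any of seed_jar_center, seed_tin_center, basket, pot, mug, twine, screwdriver from where it was at the start of the episode above 0.03 m).
It also fails if it takes over 32 s, if anything falls off the work surface, if the arm or the gripper's body presses on something with over 40 N, if the wrist force passes 120 N, or if a joint passes its speed limit or range.

ROBOT

A 6-joint arm with a two-finger parallel gripper is mounted at the origin on the work surface. World frame = base frame: x ahead of the robot, y to its left, z up, the work surface at z = 0. Lengths are in mm, angles in degrees, forces in N, time in s.
With the tool pointing down it reaches from about 300 to 850 mm from the base axis. Payload 4.2 kg.
Tool frame: the origin (TCP) lies between the finger pads; the fingertips stand ahead of it and the grasp point (between the pads) lies 8 mm behind it (env.tip_reach is the x of the fingertips in the tool frame, in mm); x points along the fingers, y is the direction in which the jaws open and shut, and the axes are right-handed (so a half turn about x gives the same grasp; the last joint's range is limited). The gripper opens to 91 mm and grips with 3 to 60 N. Pads are 32 mm wide; open, the fingers measure 118 mm over their backs; the gripper's body (76 mm by 178 mm) begins 60 mm behind the grasp point.
Start: joints at [-68.411, 18.312, 89.639, -0, 72.044, -1.146], TCP at [222.224, -530.338, 224.976] pointing down, gripper open.
Joint ranges: [-177.97, 177.97], [-48.28, 115.42], [12.27, 149.76], [-77.06, 257.06], [2.81, 150.46], [-146.56, 146.56]. Speed limits (degrees/s): [147.25, 147.25, 180, 180, 180, 180].

INTERFACE

Orientations are given as [roll, pitch, yaw] about the fixed x, y, z axes, in that order (R = Rz(yaw) Ry(pitch) Rx(roll)).
In Python, from workcell import env, cams gives the robot as it stands.
- The arm moves only by the tool arm_command, never from a script. Its argument "deltas" is a list of rows, each a list of 3 entries, a list of its own where there are three numbers: the opening, from 0 (shut) to 1 (fully open), then the shift along the world's x, y, z in mm, then the turn about the world's z in rad. A call has 1 to 20 rows; each row is the pose to reach, as a shift and turn from the pose commanded when the call began; what a row does not reach only later rows make up. A row lasts 1/10 s, in which the tool goes at most 50 mm and 8.59 degrees, less where a joint would pass 70% of its speed; a pose out of reach is approached as far as the arm can. A call with a gripper value outside its range is refused whole. The fingers move at their own pace and stop on an object; "grip_force" is the grip in N (left out, the last holds). Time passes only in rows, so rows that repeat a pose let the fingers close. It gives the time, the measured TCP pose, the force and the opening at its end, in the units of the state.
- env.state(): the state, without advancing time (a new reading comes with each control period).
- cams.grab_frame(name): name is "side" or "top"; returns a dict with "img" (420x560x3 uint8, red, green, blue), "K" (3x3 intrinsics, pixels), "rvec" (rotation vector, rad) and "tvec" (3), from world to camera coordinates, as OpenCV has them. Camera axes: x right, y down, z forward; pixel columns grow to the right and rows downward; lengths in mm; the calibration is good to about 2 mm. A picture is of the moment at which its call begins. There is no depth.
- env.job_done(): hands the job in, once; it reports no verdict.
Trained networks look in a picture, given as the dict that the camera call returned (one of the last four; its "shot" number tells which), for a name from the list of things; names that differ only in an ending like _2 or _b are one class to them, and where a whole thing is asked for, a point or a joint stands for the part that bears it (a point fixed in the world has none). Each returns a list of dicts, best first, with "conf" (0 to 1); they miss things now and then, are a little off and sometimes report something else, mostly with a low value. They report only what shows in the picture. A call takes as long as a camera call.
- cams.silhouettes(picture, name): "region" (420x560 bool, what is visible of it) and "centre" ([column, row] in pixels, amid what is visible of it).
The state is a dict: "time_s": time; "qpos": joint angles; "qvel": joint speeds; "effort": joint torques, N m; "ee_pos": TCP position; "ee_rot": TCP orientation; "force": force on the tool from outside, world axes, zero at the start; "torque": the same for the moment, N m; "gripper_width": finger opening in mm.
Only numpy, scipy, OpenCV 4.12 (cv2) and the standard library are available. Lean on these libraries where they do the work, as an engineer would, in place of code of your own. Each camera call takes 0.05 s, during which the arm holds its last target.

## Working session

There is one attempt and no reset: what is moved stays moved. The work goes in short steps, Python scripts to look and compute and a tool call to move; the robot and the scene stay as the last step left them, time stands still between calls to the robot, and variables do not carry over. Pictures are saved under pics/ and viewed, and the job is handed in when it is done.

Besides the shell and the picture viewer there is one more tool, called after "Emit:" as name(argument=value, ...) on one line, values as JSON. arm_command: Moves the arm, as the interface text tells. Its arguments: {"type":"object","properties":{"deltas":{"type":"array","items":{"type":"array"}},"grip_force":{"type":"number"}},"required":["deltas"]}

```bash
mkdir -p pics; ls
python3 - <<'E'
from workcell import env,cams
import cv2,numpy as np
print(env.state(), env.tip_reach)
for n in("side","top"):
    p=cams.grab_frame(n); cv2.imwrite(f"pics/{n}0.png",p["img"][:,:,::-1])
    print(n,p["K"],p["rvec"],p["tvec"])
    for t in("handle","lip_top","toe_tip","hinge","bolt","gate","cage"):
        try:
            for r in cams.silhouettes(p,t)[:2]:
                ys,xs=np.nonzero(r["region"]); print(t,round(r["conf"],2),r["centre"],xs.min(),xs.max(),ys.min(),ys.max())
        except Exception as e: print(t,e)
E
```

```text
pics
{'time_s': 0.0, 'qpos': array([-6.84099720e+01,  1.83491168e+01,  8.97076320e+01, -1.14202896e-05,
        7.20438361e+01, -1.14507809e+00]), 'qvel': array([ 0.03008508, -0.0736509 , -0.02896032,  0.08690541,  0.02688477,
        0.057026  ]), 'effort': array([ 1.72105476e-03, -4.12457085e+01, -2.31974190e+01,  7.26512633e-02,
        4.58528416e-02, -1.59684532e-04]), 'ee_pos': array([ 222.04506773, -529.85412528,  224.13726901]), 'ee_rot': array([-91.13889318,  89.8994151 , 111.59621643]), 'force': array([ 0.0599134 ,  0.60170526, -0.55121491]), 'torque': array([-0.05163044,  0.01286935, -0.00740659]), 'gripper_width': 91.21627953102414} 11.0
side [[453.77330678   0.         280.74664957]
 [  0.         453.77330678 210.52195768]
 [  0.           0.           1.        ]] [ 0.59931969 -2.53239401  1.29264844] [ 495.75613328  263.70866858 1406.77229041]
handle 0.44 [272.9, 181.7] 270 277 174 190
handle 0.25 [241.8, 219.9] 177 294 163 278
lip_top 0.65 [276.2, 182.9] 270 289 168 190
lip_top 0.55 [241.6, 227.2] 177 294 163 278
hinge 0.79 [239.1, 223.2] 177 295 163 279
bolt 0.53 [272.5, 180.2] 270 289 167 192
bolt 0.5 [375.5, 186.1] 367 383 176 197
gate 0.67 [238.5, 224.7] 177 294 163 279
gate 0.64 [275.9, 212.1] 246 289 167 265
cage 0.6 [240.4, 224.4] 176 296 163 279
top [[442.09883806   0.         283.29233539]
 [  0.         442.09883806 208.75881423]
 [  0.           0.           1.        ]] [ 2.11542791 -2.16779549  0.13541985] [  27.85907574  555.54707849 1246.44099775]
handle 0.81 [329.7, 173.3] 298 366 169 182
lip_top 0.65 [284.9, 152.8] 203 372 88 210
lip_top 0.2 [447.9, 269.0] 437 465 262 283
toe_tip 0.65 [328.0, 175.2] 298 365 170 182
hinge 0.91 [284.5, 151.2] 203 371 88 210
hinge 0.44 [283.7, 191.0] 225 364 168 208
bolt 0.52 [334.3, 175.6] 299 367 168 181
gate 0.84 [287.7, 187.6] 224 365 166 209
cage 0.81 [286.6, 151.1] 202 372 88 210
```

Run:
```python
import cv2
a=cv2.imread("pics/side0.png");b=cv2.imread("pics/top0.png")
cv2.imwrite("pics/side0c.png",cv2.resize(a[150:290,160:310],None,fx=4,fy=4,interpolation=2))
cv2.imwrite("pics/top0c.png",cv2.resize(b[80:220,195:385],None,fx=4,fy=4,interpolation=2))
```

```text
(no output)
```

View pics/top0.png

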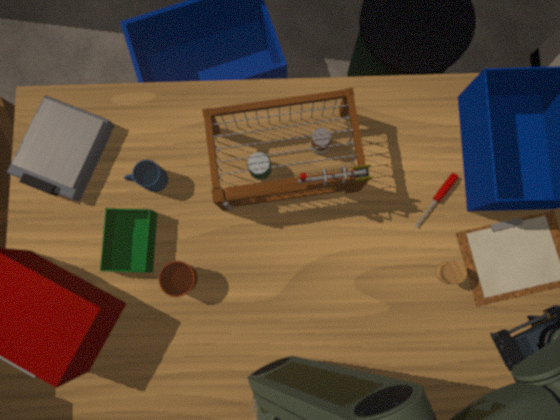

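View pics/side0.png

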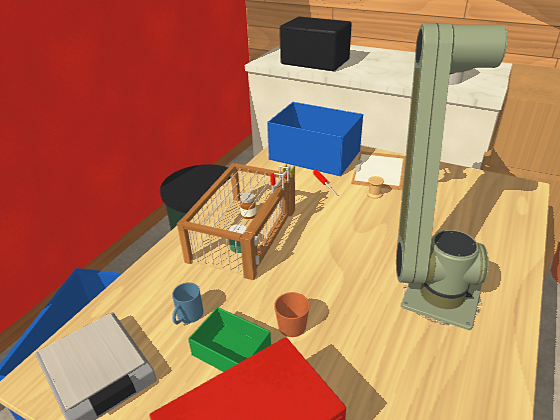

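View pics/top0c.png

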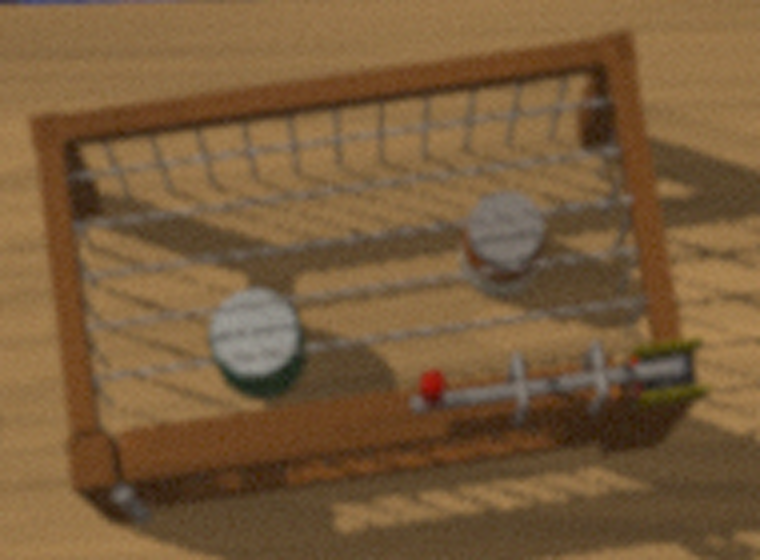

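View pics/side0c.png

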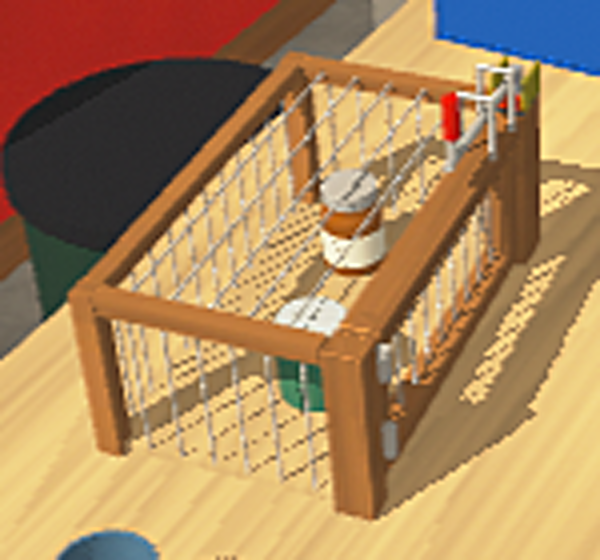

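```bash
cat > h.py <<'E'
import cv2,numpy as np
from workcell import env,cams
def proj(p,X):
    return cv2.projectPoints(np.float64(X).reshape(-1,1,3),np.float64(p["rvec"]),np.float64(p["tvec"]),np.float64(p["K"]),None)[0].reshape(-1,2)
def ray(p,uv):
    R=cv2.Rodrigues(np.float64(p["rvec"]))[0];c=-R.T@np.float64(p["tvec"]).ravel()
    d=R.T@np.linalg.inv(p["K"])@np.array([uv[0],uv[1],1.]);return c,d
def atz(p,uv,z):
    c,d=ray(p,uv);return c+d*(z-c[2])/d[2]
def tri(ps,uvs):
    A=np.zeros((3,3));b=np.zeros(3)
    for p,u in zip(ps,uvs):
        c,d=ray(p,u);d/=np.linalg.norm(d);M=np.eye(3)-np.outer(d,d);A+=M;b+=M@c
    return np.linalg.solve(A,b)
def red(p,box):
    i=p["img"].astype(int);m=(i[...,0]>140)&(i[...,1]<75)&(i[...,2]<75)
    k=np.zeros_like(m);k[box[1]:box[3],box[0]:box[2]]=1;m&=k
    ys,xs=np.nonzero(m);return m,xs,ys
E
python3 - <<'E'
from h import *
t=cams.grab_frame("top");s=cams.grab_frame("side")
print("cam",ray(t,(0,0))[0],ray(s,(0,0))[0])
_,x,y=red(t,(290,160,315,185));print("top red",x.mean(),y.mean(),x.min(),x.max(),y.min(),y.max(),len(x));tc=(x.mean(),y.mean())
_,x,y=red(s,(260,165,285,195));print("side red",x.mean(),y.mean(),x.min(),x.max(),y.min(),y.max(),len(x));sc=(x.mean(),y.mean())
print("tri",tri([t,s],[tc,sc]))
for z in(243,255,264):print(z,atz(t,tc,z))
c=lambda u,v:(195+(u-1.5)/4,80+(v-1.5)/4)
print("side handle at rows/ z")
P=tri([t,s],[tc,sc])
for z in (222,243,264): print(z,proj(s,[P[0],P[1],z]),proj(t,[P[0],P[1],z]))
for n,u,z in(("rodL",c(415,403),200),("rodR",c(690,368),200),("rod at staple1",c(520,387),200),("st1 top",c(518,358),234),("st2 top",c(597,348),234),
 ("backL",c(35,118),170),("backR",c(630,35),170),("FL front",c(72,487),170),("FRrail front hinge",c(120,480),170),("rail front R",c(600,420),170)):print(n,atz(t,u,z))
for n in("seed_jar_center","seed_tin_center"):
    for p in(t,s):
        r=cams.silhouettes(p,n);print(n,r[0]["conf"],r[0]["centre"])
E
```

```text
cam [ 375.57347011   -2.02245746 1312.23638252] [ -34.60402759 1096.58337158 1044.33335342]
top red 301.9166666666667 174.41666666666666 300 303 173 176 12
side red 272.375 178.79166666666666 270 274 173 185 48
tri [607.36493703 -37.73012921 244.87376312]
243 [611.59404216 -36.29719015 243.        ]
255 [608.94519209 -35.91252611 255.        ]
264 [606.95855454 -35.62402807 264.        ]
side handle at rows/ z
222 [[271.43352254 184.33300506]] [[302.3219807  177.86046461]]
243 [[271.21714616 179.04713951]] [[302.54769466 176.07952416]]
264 [[270.99727596 173.67592303]] [[302.78218113 174.22936627]]
rodL [605.74164223 -28.15097667 200.        ]
rodR [ 623.89973297 -204.91215789  200.        ]
rod at staple1 [614.39661009 -95.69295478 200.        ]
st1 top [625.55086386 -92.25675645 234.        ]
st2 top [ 630.58766273 -141.60922523  234.        ]
backL [815.06535807 222.29444754 170.        ]
backR [ 861.81083116 -181.38067638  170.        ]
FL front [561.82938911 197.44505959 170.        ]
FRrail front hinge [565.66136863 165.88859685 170.        ]
rail front R [ 597.35430679 -149.80461181  170.        ]
seed_jar_center 0.92 [318.9, 139.9]
seed_jar_center 0.91 [248.2, 205.1]
seed_tin_center 0.84 [257.5, 164.0]
seed_tin_center 0.46 [238.5, 229.7]
```

Run:
```python
from h import *
from scipy.spatial.transform import Rotation as Ro
st=env.state();R=Ro.from_euler("xyz",st["ee_rot"],degrees=True).as_matrix();print(R.round(3),st["time_s"],st["ee_pos"])
t=cams.grab_frame("top");s=cams.grab_frame("side")
c=lambda u,v:(195+(u-1.5)/4,80+(v-1.5)/4)
d=lambda u,v:(160+(u-1.5)/4,150+(v-1.5)/4)
print("hinge tri",tri([t,s],[c(122,495),d(386,348)]))
for z in(120,150,170):print(atz(t,c(122,495),z))
# fit: model points cage pose
from scipy.optimize import least_squares
obs=[(t,c(35,118),(242,207.5,170)),(t,c(630,35),(242,-207.5,170)),(t,c(432,378),None)]
```

```text
[[ 0.     0.386 -0.922]
 [-0.    -0.922 -0.386]
 [-1.     0.     0.   ]] 1.1 [ 222.22571025 -530.34223098  224.97745795]
hinge tri [555.96267354 165.46295428 160.66341304]
[563.55765471 171.91752771 120.        ]
[558.82744716 167.54071148 150.        ]
[555.67397546 164.62283399 170.        ]
```

Emit:
arm_command(deltas=[[1, [0, 0, 40], 0], [1, [10, 15, 80], 0.1], [1, [35, 45, 105], 0.25], [1, [63, 80, 105], 0.38], [1, [91, 117, 105], 0.5], [1, [120, 153, 105], 0.62], [1, [148, 190, 105], 0.74], [1, [177, 226, 105], 0.86], [1, [205, 263, 105], 0.98], [1, [234, 299, 105], 1.1], [1, [262, 336, 105], 1.2], [1, [291, 372, 105], 1.28], [1, [319, 409, 105], 1.28], [1, [348, 445, 105], 1.28], [1, [370, 474, 105], 1.28], [1, [385, 493, 105], 1.28], [1, [385, 493, 105], 1.28], [1, [385, 493, 105], 1.28]], grip_force=25)

```text
time_s: 3.0
ee_pos: [607.0, -37.3, 329.6]
ee_rot: [-65.4, 89.9, -149.3]
force: [0.1, -0.9, 0.5]
gripper_width: 90.9
```

Run:
```python
from h import *
from scipy.spatial.transform import Rotation as Ro
st=env.state();R=Ro.from_euler("xyz",st["ee_rot"],degrees=True).as_matrix();print(R.round(3),st["time_s"],st["ee_pos"],st["qpos"],st["force"])
s=cams.grab_frame("side");t=cams.grab_frame("top")
a=np.hstack([cv2.resize(s["img"][110:220,220:330],(390,390)),cv2.resize(t["img"][120:230,250:360],(390,390))])
cv2.imwrite("pics/h1.png",a[:,:,::-1])
```

```text
[[-0.001  0.994  0.107]
 [-0.001  0.107 -0.994]
 [-1.    -0.001  0.   ]] 3.0 [607.01436624 -37.33552658 329.61014835] [-4.58201079e+00  1.90430708e+01  7.37432306e+01 -3.96249435e-02
  8.72696247e+01 -1.07042363e+01] [ 0.08711072 -0.88809865  0.49341195]
```

View pics/h1.png

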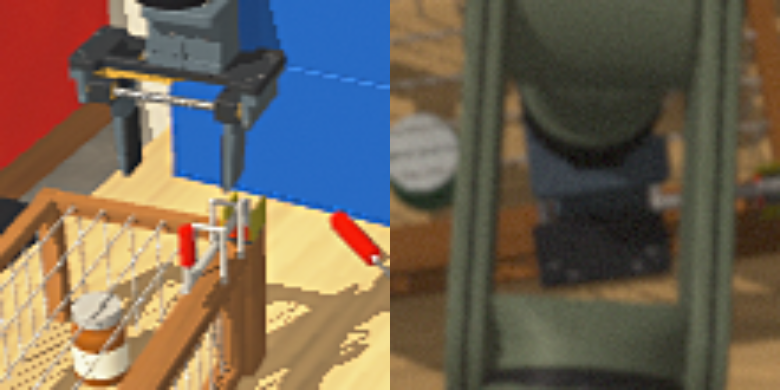

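Emit:
arm_command(deltas=[[1, [0, 0, -30], 0], [1, [0, 0, -60], 0], [1, [0, 0, -80], 0], [1, [0, 0, -94], 0], [1, [0, 0, -94], 0], [0.5, [0, 0, -94], 0], [0.3, [0, 0, -94], 0], [0, [0, 0, -94], 0], [0, [0, 0, -94], 0], [0, [0, 0, -94], 0], [0, [0, 0, -94], 0]], grip_force=25)

```text
time_s: 4.2
ee_pos: [607.3, -37.3, 236.1]
ee_rot: [86.2, 90.0, 2.2]
force: [0.0, 0.3, 0.1]
gripper_width: 46.0
```

Run:
```python
from h import *
st=env.state();print(st["time_s"],st["ee_pos"],st["force"],st["gripper_width"])
s=cams.grab_frame("side")
cv2.imwrite("pics/h2.png",cv2.resize(s["img"][130:220,220:310],(540,540),interpolation=cv2.INTER_CUBIC)[:,:,::-1])
```

```text
4.2 [607.27300523 -37.27056645 236.1371885 ] [0.04313186 0.31064768 0.06952832] 46.04987729429674
```

View pics/h2.png

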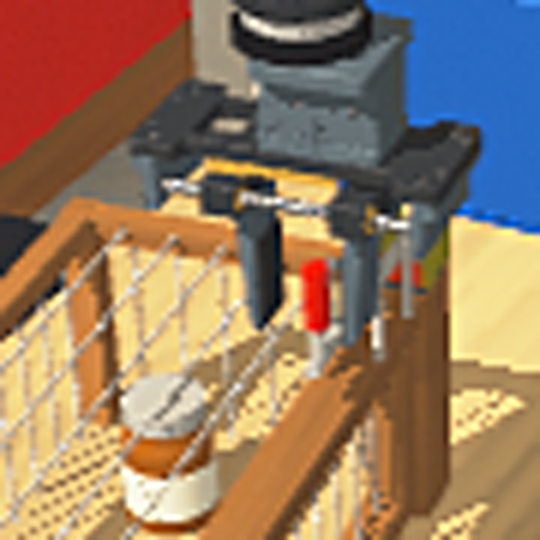

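The side view shows the red knob between the fingers, roughly centred and at pad height. The fingers are still closing.

Emit:
arm_command(deltas=[[0, [0, 0, 0], 0], [0, [0, 0, 0], 0], [0, [0, 0, 0], 0], [0, [0, 0, 0], 0], [0, [0, 0, 0], 0], [0, [0, 0, 0], 0], [0, [0, 0, 0], 0]], grip_force=25)

```text
time_s: 4.95
ee_pos: [605.6, -37.5, 235.9]
ee_rot: [-92.1, 89.8, -176.1]
force: [-5.7, -0.2, 2.3]
gripper_width: 15.5
```

Emit:
arm_command(deltas=[[0, [-1, 0, 0], 0], [0, [-2, 0, 3], 0], [0, [-2, 0, 7], 0], [0, [-2, 0, 11], 0], [0, [-2, 0, 15], 0], [0, [-2, 0, 17], 0], [0, [-2, 0, 17], 0], [0, [-2, 0, 17], 0]], grip_force=35)

```text
time_s: 5.75
ee_pos: [605.2, -37.4, 252.9]
ee_rot: [87.5, 90.0, 3.6]
force: [-2.0, -0.8, -2.9]
gripper_width: 15.0
```

Run:
```python
from h import *
st=env.state();print(st["time_s"],st["ee_pos"],st["force"],st["torque"],st["gripper_width"])
s=cams.grab_frame("side")
cv2.imwrite("pics/h3.png",cv2.resize(s["img"][130:220,220:310],(540,540),interpolation=cv2.INTER_CUBIC)[:,:,::-1])
```

```text
5.75 [605.20705475 -37.35633922 252.92758316] [-1.95714971 -0.81405843 -2.93368825] [-0.26301769  0.22890688 -0.07558814] 15.002190292687656
```

View pics/h3.png

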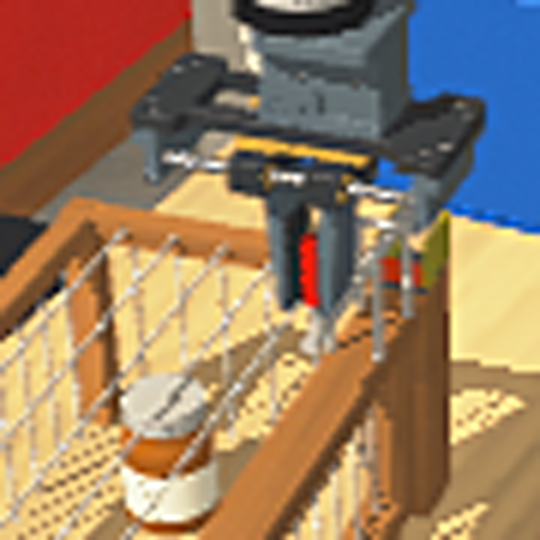

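The knob is held and has risen about 16 mm, and the wrist carries the bolt's weight (-2.9 N). Next I draw it out.

Emit:
arm_command(deltas=[[0, [0, 3, 0], 0], [0, [-1, 7, 0], 0], [0, [-1, 11, 0], 0], [0, [-2, 15, 0], 0], [0, [-2, 19, 0], 0], [0, [-2, 22, 0], 0], [0, [-2, 22, 0], 0]])

```text
time_s: 6.5
ee_pos: [602.6, -14.4, 252.8]
ee_rot: [-130.4, 89.9, 145.7]
force: [-4.2, 0.8, -2.8]
gripper_width: 15.5
```

Emit:
arm_command(deltas=[[0, [-1, 4, 0], 0], [0, [-2, 8, 0], 0], [0, [-2, 12, 0], 0], [0, [-3, 16, 0], 0], [0, [-3, 20, 0], 0], [0, [-4, 24, 0], 0], [0, [-4, 26, 0], 0], [0, [-4, 26, 0], 0]])

```text
time_s: 7.3
ee_pos: [599.3, 11.4, 253.0]
ee_rot: [152.8, 89.9, 68.9]
force: [-0.8, 1.3, -3.0]
gripper_width: 15.2
```

Run:
```python
from h import *
st=env.state();print(st["time_s"],st["ee_pos"],st["force"],st["torque"],st["gripper_width"])
s=cams.grab_frame("side");t=cams.grab_frame("top")
a=np.hstack([cv2.resize(s["img"][130:220,220:310],(390,390)),cv2.resize(t["img"][130:220,290:380],(390,390))])
cv2.imwrite("pics/h4.png",a[:,:,::-1])
```

```text
7.3 [599.32509418  11.42788742 253.02055196] [-0.82337539  1.30152103 -3.04450533] [0.04924332 0.21177706 0.06112689] 15.197862934777898
```

View pics/h4.png

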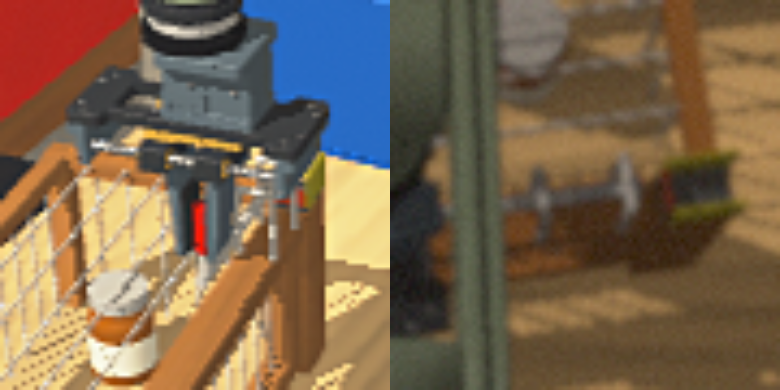

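Drawn 49 mm: the keeper is empty in the top view and the rod end sits by the outer staple (about column 625 in the picture). Next I swing the gate about the hinge at roughly (557, 170).

Emit:
arm_command(deltas=[[0, [-3, -1, 0], -0.02], [0, [-6, -1, 0], -0.04], [0, [-10, -2, 0], -0.06], [0, [-13, -3, 0], -0.08], [0, [-16, -3, 0], -0.1], [0, [-19, -4, 0], -0.12], [0, [-23, -4, 0], -0.14], [0, [-26, -5, 0], -0.16], [0, [-26, -5, 0], -0.16]])

```text
time_s: 8.3
ee_pos: [572.9, 5.5, 253.1]
ee_rot: [58.2, 90.0, -34.9]
force: [3.5, 0.9, -2.4]
gripper_width: 15.4
```

Run:
```python
from h import *
st=env.state();print(st["time_s"],st["ee_pos"],st["force"],st["torque"],st["gripper_width"])
s=cams.grab_frame("side");t=cams.grab_frame("top")
a=np.hstack([cv2.resize(s["img"][130:250,220:340],(390,390)),cv2.resize(t["img"][110:230,260:380],(390,390))])
cv2.imwrite("pics/h5.png",a[:,:,::-1])
```

```text
8.3 [572.87709038   5.46317592 253.14779078] [ 3.45390056  0.8936171  -2.44869341] [ 0.03527036 -0.66278488 -0.06269485] 15.378313776541193
```

View pics/h5.png

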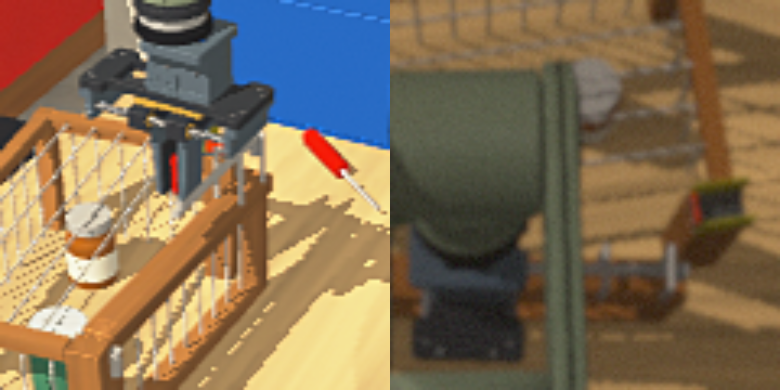

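The gate is following the arm, now about 0.16 rad open. I continue the arc.

Emit:
arm_command(deltas=[[0, [-3, 0, 0], -0.02], [0, [-7, 0, 0], -0.04], [0, [-10, 0, 0], -0.06], [0, [-13, 0, 0], -0.08], [0, [-16, 0, 0], -0.1], [0, [-20, 0, 0], -0.12], [0, [-23, 0, 0], -0.14], [0, [-26, 0, 0], -0.16], [0, [-26, 0, 0], -0.16], [0, [-26, 0, 0], -0.16], [0, [-26, 0, 0], -0.16]])

```text
time_s: 9.5
ee_pos: [547.3, 5.4, 253.0]
ee_rot: [29.4, 90.0, -72.8]
force: [4.6, -0.9, -2.9]
gripper_width: 15.3
```

Run:
```python
from h import *
for _ in range(1):
    st=env.state();print(st["time_s"],st["ee_pos"],st["force"],st["torque"],st["gripper_width"])
s=cams.grab_frame("side");t=cams.grab_frame("top")
a=np.hstack([cv2.resize(s["img"][130:270,200:340],(390,390)),cv2.resize(t["img"][100:240,245:385],(390,390))])
cv2.imwrite("pics/h6.png",a[:,:,::-1]);cv2.imwrite("pics/t6.png",cv2.resize(t["img"][80:240,195:385],None,fx=4,fy=3.7)[:,:,::-1])
```

```text
9.5 [547.28922318   5.43013536 252.99543641] [ 4.62733616 -0.922503   -2.85052738] [-0.13187956 -0.74985763 -0.03293786] 15.287082066682302
```

View pics/h6.png

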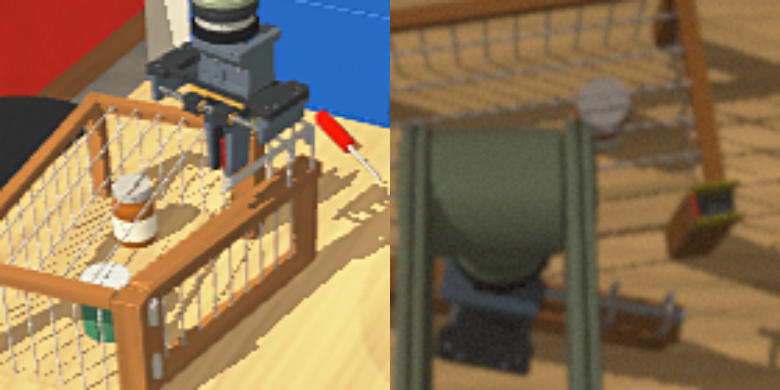

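View pics/t6.png

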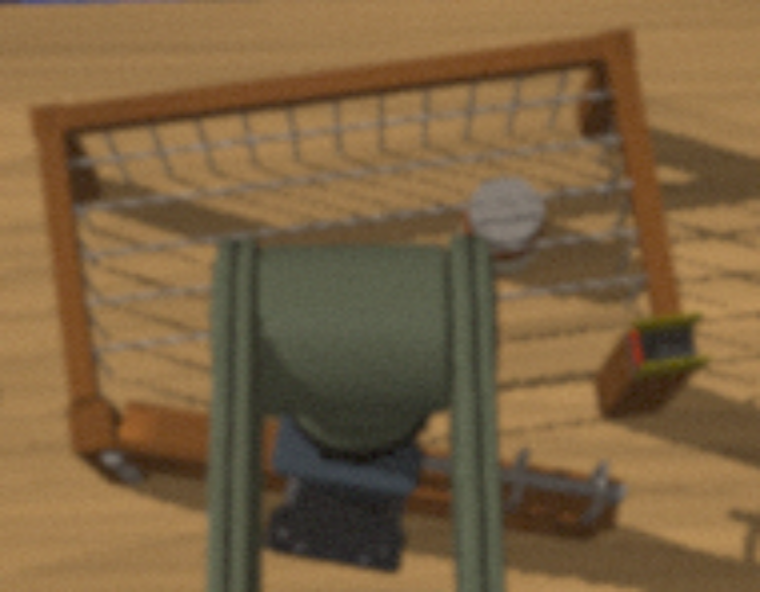

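Run:
```python
from h import *
t=cams.grab_frame("top");st=env.state();print(st["time_s"],st["ee_pos"],st["force"],st["gripper_width"])
print(env.job_done())
st=env.state();print(st["time_s"],st["ee_pos"],st["force"],st["gripper_width"])
```

```text
9.65 [547.30257789   5.41741004 252.91419795] [ 4.65763709 -0.80540716 -2.16278169] 15.316994831711714
the job is handed in; nothing more can be done
None
the job is handed in; nothing more can be done
```

The gate is open and held by the bolt handle; I handed the job in at about 9.7 s of the 32 s allowed.

- **Bolt:** I gripped the red handle from above, lifted it about 17 mm, and drew it about 49 mm towards the hinge. The side force stayed low, under about 5 N. In the picture after the draw, the keeper was empty.
- **Gate:** I then swung it about the hinge by roughly 0.3 rad, which is about 10 cm at the free edge. The arm's travel gives about 0.31 rad and the rod's slope in the top view about 0.29 rad.
- **Last checks:** The tool had not moved between the last two readings. The wrist feels a steady 4.7 N from the spring and about 2 N from the bolt's weight. The fingers are closed on the knob at 15.3 mm.
- **Bystanders:** The side and top views near the end showed the jar, tin and screwdriver where they had been. I did not recheck the basket, pot, mug or twine, but the arm passed well above the bench.

I estimated the gate angle and bolt travel from the camera views and arm position, because I had no direct joint readings. No check failed; `env.job_done()` gives no verdict, so I can't confirm the result was accepted.

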